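Spin the loose thumbscrew of the dot-blot manifold home

ROBOT

A 6-joint arm with a two-finger parallel gripper is mounted at the origin on the work surface. World frame = base frame: x ahead of the robot, y to its left, z up, the work surface at z = 0. Lengths are in mm, angles in rad, forces in N, time in s.
With the tool pointing down it reaches from about 400 to 925 mm from the base axis. Payload 12.5 kg.
Tool frame: the origin (TCP) lies at the centre of the arm's flange, where the gripper is bolted on; the fingertips stand 190 mm ahead of it and the grasp point (between the pads) lies 171 mm ahead of it; z points along the fingers, y is the direction in which the jaws open and shut (so a half turn about z gives the same grasp; the last joint's range is limited). The gripper opens to 95 mm and grips with 3 to 60 N. Pads are 20 mm wide; open, the fingers measure 119 mm over their backs; the gripper's body (75 mm by 180 mm) begins 59 mm behind the grasp point.
Start: joints at [1.013, 0.491, 1.559, -0, 1.092, -0.106], TCP at [272.843, 562.3, 404.761] pointing down, gripper open.
Joint ranges: [-3.1, 3.1], [-0.84, 2.19], [0.05, 2.79], [-1.13, 4.28], [0.06, 2.93], [-2.69, 2.69]. Speed limits (rad/s): [2.22, 2.22, 2.79, 3.14, 3.14, 3.14].

INTERFACE

Orientations are given as [roll, pitch, yaw] about the fixed x, y, z axes, in that order (R = Rz(yaw) Ry(pitch) Rx(roll)).
In Python, from cell import env, optics gives the robot as it stands.
- The arm moves only by the tool apply_moves, never from a script. Its argument "commands" is a list of rows, each a list of 7 numbers: the turn, a rotation vector about the tool's x, y, z in degrees, then the shift along the tool's x, y, z in m, then the finger opening in m, from 0 to 0.0951. A call has 1 to 5 rows; each row shifts and turns the commanded pose from where the row before left it, along the tool's axes as they then stand; what a row does not reach is not made up. A row lasts 1/12 s, in which the tool goes at most 41.7 mm and 7.16 degrees, less where a joint would pass 70% of its speed; a pose out of reach is approached as far as the arm can. A call with a gripper value outside its range is refused whole. The fingers move at their own pace and stop on an object; the grip force is fixed at half the most. Time passes only in rows, so rows that do not move let the fingers close. It gives the time, the measured TCP pose, the force and the opening at its end, in the units of the state.
- env.state(): the state, without advancing time (a new reading comes with each control period).
- optics.read_camera(name): name is "scene" or "top"; returns a dict with "color" (480x640x3 uint8, red, green, blue), "fx", "fy", "cx", "cy" (pixels), "distortion" ([k1, k2, p1, p2, k3] as OpenCV has them; the pictures are not rectified), "eye" and "rotation" of the camera in the world. Camera axes: x right, y up, looking along -z (the intrinsics and any distortion apply to the point x, -y, -z); pixel columns grow to the right and rows downward; lengths in mm; the calibration is good to about 2 mm. A picture is of the moment at which its call begins. There is no depth.
- env.job_done(): hands the job in, once; it reports no verdict.
The state is a dict: "t": time; "joints": joint angles; "qvel": joint speeds; "tau": joint torques, N m; "eef_pos": TCP position; "tcp_rot": TCP orientation; "ft_force": force on the tool from outside, world axes, zero at the start; "moment": the same for the moment, N m; "opening": opening from 0.0 (shut) to 1.0 (fully open).
Only numpy, scipy, OpenCV 4.12 (cv2) and the standard library are available. Lean on these libraries where they do the work, as an engineer would, in place of code of your own. Each camera call takes 0.05 s, during which the arm holds its last target. There are 200 camera calls.

TASK

The blue thumbscrew on the dot-blot manifold is loose: push its wings round clockwise (seen from above) with a fingertip, stroke after stroke, until it is fully home against its stop, then take the hand away. Only push: do not pinch or grip the screw, push gently so that the manifold is not lifted or shoved out of its place, leave the black thumbscrew tight and do not disturb the other things on the bench.

Things in the scene. Friction and masses are not known exactly. Their poses are not given: they have to be found in the camera images.
- thumbscrew (a joint): turn of the blue thumbscrew, rad: grows clockwise seen from above (tightening). Hard stop at 8.378 = fully home, where wing_a points straight out over the red index line on the flange. Starts 4.7 to 6.9 rad (3/4 to 1 1/8 turn) short of it. Turns with 1 to 1.5 N of push at a wing, stays where left, does not spin on. Sinks 0.32 mm per rad.
- screw_axis (a point): point on the blue screw's vertical axis on the flange's upper face, 30 mm above the table, fixed to the manifold. z up; +y points along the manifold to the well block (up to 85 mm above the table), whose face is 34 mm away, so no finger passes behind the screw and it cannot be followed all the way round; -y is the open outer side, the flange reaches 25 mm that way
- hub_top (a point): centre of the blue thumbscrew's top (steel button), on its axis, 38 mm above the flange at home. Hub 20 mm diameter. Three equal upright wings 120 degrees apart reach 32 mm from the axis, 7 mm thick, 20 mm high; their undersides are 14 mm above the flange at home, all up to 2.2 mm higher at the start
- wing_a: one wing of the blue thumbscrew; origin in the middle of its outer end (32 mm from the axis), x points radially outward, z up
- wing_b: second wing of the blue thumbscrew, same form, 120 degrees counter-clockwise (from above) of wing_a
- wing_c: third wing of the blue thumbscrew, same form, 120 degrees clockwise of wing_a
- wing_a_front: the leading face (clockwise side) of wing_a; same origin and axes as wing_a. The trailing face, to be pushed, belongs to wing_a itself
- wing_b_front: the leading face (clockwise side) of wing_b; same origin and axes as wing_b. The trailing face, to be pushed, belongs to wing_b itself
- wing_c_front: the leading face (clockwise side) of wing_c; same origin and axes as wing_c. The trailing face, to be pushed, belongs to wing_c itself
- manifold: dot-blot manifold: aluminium base plate 130 x 260 mm (x, y) on rubber feet, top at 30 mm, in its middle a white and grey well block 110 x 142 mm up to 85 mm. Origin under its centre, on the table. Blue thumbscrew 105 mm from the centre at its -y end, a black one at its +y end. Stands loose, about 2.6 kg; skids when pushed sideways with more than roughly 12 to 18 N
- tight_screw (a joint): turn of the black thumbscrew at the other end, which is already tight: 0 = tight, negative = loosened; leave it alone
- tube_rack: orange tube rack with capped tubes, 100 x 160 x 90 mm, loose; origin under its centre
- amber_bottle: amber bottle, 72 mm diameter, 160 mm high, loose; origin under its centre
- white_bottle: white bottle with red cap, 64 mm diameter, 140 mm high, loose; origin under its centre
- tip_box: pipette tip box with green lid, 87 x 122 x 68 mm, loose; origin under its centre
- beaker: glass beaker, 72 mm diameter, 90 mm high, loose; origin under its centre
- pipette: white hand pipette lying down, 240 mm long (x, tip to +x), 24 mm high, loose; origin underneath it, near its middle

How it is judged (in metres and radians):
On the way:
1. the thumbscrew is pushed round until it meets its stop (value of joint thumbscrew above 8.228 rad), for 0.1 s.
At the end, for the whole second after the job is handed in: the blue thumbscrew rests within 0.15 rad (9 degrees) of its stop, the black one is still tight (within 0.15 rad), and the manifold (also at its screw end) and every other thing stand within 20 mm of where they began (value of joint thumbscrew above 8.228 rad and velocity of joint thumbscrew below 0.05 rad/s and value of joint tight_screw above -0.15 rad and distance of each of manifold, screw_axis, tube_rack, amber_bottle, white_bottle, tip_box, beaker, pipette from where it was at the start of the episode below 0.02 m and linear speed of manifold below 0.01 m/s); the robot touches nothing.
It fails at once if the blue thumbscrew is gripped: both faces of a wing, or the trailing faces of two wings, pressed by the fingers at once (over 1 N each) ((contact force between the fingers and wing_a above 1 N and contact force between the fingers and wing_a_front above 1 N) or (contact force between the fingers and wing_b above 1 N and contact force between the fingers and wing_b_front above 1 N) or (contact force between the fingers and wing_c above 1 N and contact force between the fingers and wing_c_front above 1 N) or (contact force between the fingers and wing_a above 1 N and contact force between the fingers and wing_b above 1 N) or (contact force between the fingers and wing_b above 1 N and contact force between the fingers and wing_c above 1 N) or (contact force between the fingers and wing_a above 1 N and contact force between the fingers and wing_c above 1 N)).
It fails at once if the fingers press or squeeze the blue thumbscrew with more than 25 N (contact force between the fingers and wing_a above 25 N or contact force between the fingers and wing_b above 25 N or contact force between the fingers and wing_c above 25 N).
It fails at once if the manifold is lifted, tipped or shoved by more than 20 mm (distance of any of manifold, screw_axis from where it was at the start of the episode above 0.02 m or angle between manifold's own z axis and vertical above 0.1 rad or height (world z) of manifold above 0.008 m).
It fails at once if the black thumbscrew is loosened (value of joint tight_screw below -0.15 rad).
It fails at once if another thing on the bench is moved by more than 20 mm or lifted (distance of any of tube_rack, amber_bottle, white_bottle, tip_box, beaker, pipette from where it was at the start of the episode above 0.02 m).
It also fails if it takes over 72 s, if anything falls off the work surface, if the arm or the gripper's body presses on something with over 40 N, if the wrist force passes 120 N, or if a joint passes its speed limit or range.

## Working session

There is one attempt and no reset: what is moved stays moved. The work goes in short steps, Python scripts to look and compute and a tool call to move; the robot and the scene stay as the last step left them, time stands still between calls to the robot, and variables do not carry over. Pictures are saved under pics/ and viewed, about 8 in all and at most 12, crops included, and the job is handed in when it is done.

Besides the shell and the picture viewer there is one more tool, called after "Request:" as name([rows], argument=value, ...), one row to a line, values as JSON. apply_moves: Moves the arm, as the interface text tells. Its arguments: {"type":"object","properties":{"commands":{"type":"array","items":{"type":"array","items":{"type":"number"}}}},"required":["commands"]}

```bash
ls; mkdir -p pics
python3 - <<'E'
from cell import env, optics
import cv2
print(env.state())
for n in("scene","top"):
    c=optics.read_camera(n); cv2.imwrite(f"pics/{n}0.png",c["color"][:,:,::-1]); print({k:v for k,v in c.items() if k!="color"})
E
```

```text
pics
{'t': 0.0, 'joints': array([ 1.01340143e+00,  4.91548628e-01,  1.55946331e+00, -3.80179950e-05,
        1.09168671e+00, -1.05606948e-01]), 'qvel': array([ 0.00206517, -0.00152308, -0.00182564, -0.00021864, -0.00071727,
       -0.00216164]), 'tau': array([-2.08318823e-03, -6.12646723e+01, -2.58172166e+01,  6.91518746e-02,
        4.82415897e-02, -9.77566674e-05]), 'eef_pos': array([272.82459374, 562.26623016, 404.16365003]), 'tcp_rot': array([-3.14048927e+00, -8.30535759e-05,  2.68982221e+00]), 'ft_force': array([ 0.83979521,  0.18036087, -0.34962523]), 'moment': array([ 0.02686943, -0.04214611,  0.04954558]), 'opening': 1.001800993617397}
{'fx': 462.0815452004602, 'fy': 462.0815452004602, 'cx': 306.4854978096526, 'cy': 236.50896991531297, 'distortion': array([0.01839375, 0.        , 0.        , 0.        , 0.        ]), 'eye': array([938.56724186, 508.2073456 , 993.87020385]), 'rotation': array([ 0.61347347, -0.00851603,  2.58298729])}
{'fx': 525.9932368274832, 'fy': 525.9932368274832, 'cx': 329.6589213952902, 'cy': 234.69756689500554, 'distortion': array([-0.06467959,  0.        ,  0.        ,  0.        ,  0.        ]), 'eye': array([ 476.69060091,  -27.09682379, 1661.86855799]), 'rotation': array([ 0.084141  ,  0.0158549 , -1.57775825])}
```

View pics/scene0.png

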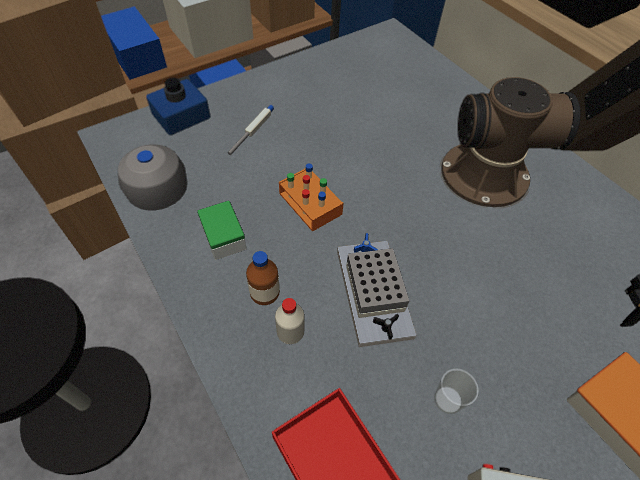

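View pics/top0.png

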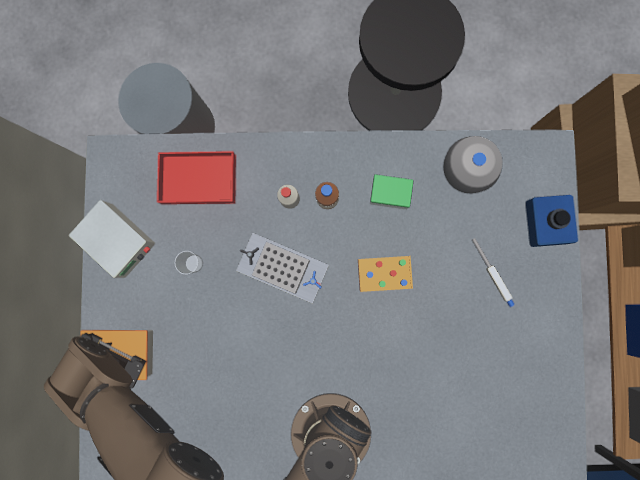

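The scene view shows the blue screw near (367,243), partly behind the well block. The top view shows it near (313,281), with the block to its upper left and the orange rack to its right. Next I'll enlarge that area and localise the screw.

```bash
cat > h.py <<'E'
import numpy as np, cv2
from scipy.spatial.transform import Rotation as R
from cell import env, optics
def cam(n):
    c=optics.read_camera(n); c["R"]=R.from_euler("xyz",c["rotation"]).as_matrix()
    c["K"]=np.array([[c["fx"],0,c["cx"]],[0,c["fy"],c["cy"]],[0,0,1.]]); return c
def at_z(c,uv,z):
    p=cv2.undistortPoints(np.array(uv,float).reshape(-1,1,2),c["K"],c["distortion"]).reshape(-1,2)
    d=np.c_[p[:,0],-p[:,1],-np.ones(len(p))]@c["R"].T
    return c["eye"]+d*((z-c["eye"][2])/d[:,2])[:,None]
def proj(c,P):
    q=(np.atleast_2d(P)-c["eye"])@c["R"]*[1,-1,-1]
    return cv2.projectPoints(q,np.zeros(3),np.zeros(3),c["K"],c["distortion"])[0].reshape(-1,2)
def crop(c,box,s,name):
    x0,y0,x1,y1=box
    cv2.imwrite(name,cv2.resize(c["color"][y0:y1,x0:x1,::-1],None,fx=s,fy=s,interpolation=cv2.INTER_CUBIC))
E
python3 - <<'E'
from h import *
t=cam("top"); s=cam("scene")
a=cv2.resize(t["color"][225:310,230:335],None,fx=7,fy=7,interpolation=cv2.INTER_CUBIC)
cv2.imwrite("pics/top1.png",a[:,:,::-1])
crop(s,(330,225,420,295),8,"pics/scene1.png")
print(at_z(t,[[313,281],[250,255]],66),at_z(t,[[386,274],[188,263]],0))
E
```

```text
[[471.29225348  48.66225533  66.        ]
 [551.40291714 240.47845587  66.        ]] [[ 491.36342255 -178.3128452     0.        ]
 [ 530.30714159  450.27377193    0.        ]]
```

View pics/top1.png

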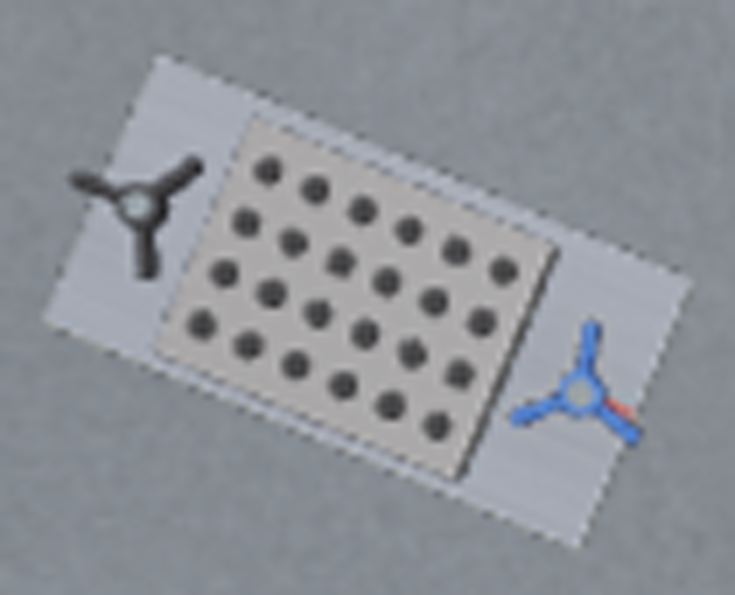

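View pics/scene1.png

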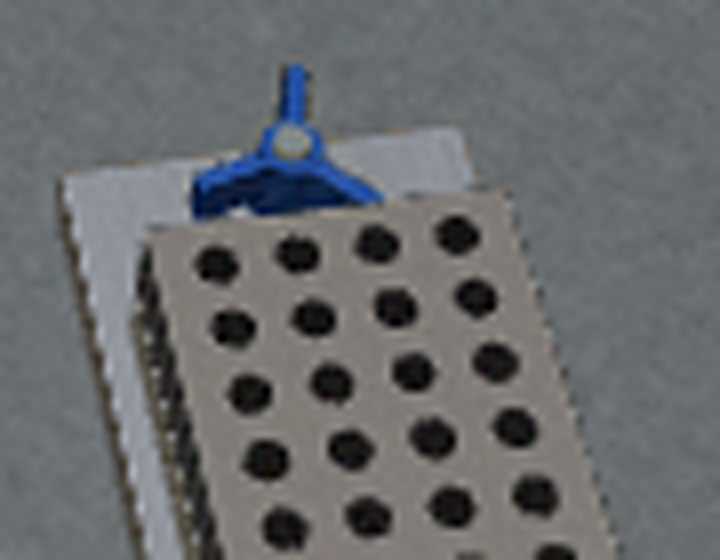

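Readings from the enlarged top view, in crop pixels:
- Hub: (581,393)
- Wing tips: (637,436), (593,325) and (517,418)
- Red line: towards (630,412)

The wing nearest the red line is about 14° past it. Only wing_a fits there given the allowed start range, so roughly 346° (about 6.0 rad) remains. In the scene crop the hub is at (293,140).

Run:
```python
from h import *
t=cam("top"); s=cam("scene")
f=lambda u,v:(230+u/7-.43,225+v/7-.43)
tp=at_z(t,[f(581,393),f(140,205)],70); sp=at_z(s,[(330+293/8-.44,225+140/8-.44)],70)
print(tp,sp)
c=tp[0]; w=at_z(t,[f(637,436),f(593,325),f(517,418)],65)
ym=tp[1]-tp[0]; ym/=np.linalg.norm(ym); print("ym",ym)
for p in w:
    d=p-at_z(t,[f(581,393)],70)[0]; print(d, np.hypot(*d[:2]), np.degrees(np.arctan2(-(d[0]*ym[1]-d[1]*ym[0]),-(d@ym))))
print("amber",at_z(t,[(326,190)],160), "white",at_z(t,[(287,192)],140))
hub=(tp[0]+sp[0])/2; e=env.state(); Rt=R.from_euler("xyz",e["tcp_rot"]).as_matrix()
print(Rt, "tool shift to hub",Rt.T@(hub-e["eef_pos"]), e["t"], Rt.T@ym)
```

```text
[[472.17854591  49.76726104  70.        ]
 [554.70573283 241.14002627  70.        ]] [[472.50199145  50.78069643  70.        ]]
ym [0.39598685 0.91825618 0.        ]
[-18.70314884 -23.88712507  -5.        ] 30.33813640634596 14.732709138146314
[29.31857054 -5.09394838 -5.        ] 29.75780382710764 -103.47108734964335
[-10.61845492  27.99428593  -5.        ] 29.940468088999072 135.90032990996136
amber [[733.17438219   5.50126842 160.        ]] white [[731.82176144 120.28097084 140.        ]]
[[-8.99669757e-01  4.36571075e-01 -1.56197087e-04]
 [ 4.36571102e-01  8.99669712e-01 -2.87149790e-04]
 [ 1.51644961e-05 -3.26531117e-04 -9.99999947e-01]] tool shift to hub [-403.04869407 -373.4566794   334.65957048] 0.3 [ 4.46267149e-02  9.99003679e-01 -3.25529062e-04]
```

Both views agree on the hub at about (472, 50), and the tool's y axis is already within 2.5° of the manifold's +y. Since the gap has to clear a closed gripper, I'll shut the fingers, travel high, and stop over the gap behind wing_a.

Request:
apply_moves([
  [0,0,0,-0.028,-0.026,0,0],
  [0,0,0,-0.028,-0.026,0,0],
  [0,0,0,-0.028,-0.026,0,0],
  [0,0,0,-0.028,-0.026,0,0],
  [0,0,0,-0.028,-0.026,0,0],
])

```text
t: 0.72
eef_pos: [342.2, 382.6, 404.8]
tcp_rot: [3.141, 0.0, 2.69]
ft_force: [1.1, 0.1, -0.4]
opening: 0.705
```

Request:
apply_moves([
  [0,0,0,-0.028,-0.026,0,0],
  [0,0,0,-0.028,-0.026,0,0],
  [0,0,0,-0.028,-0.026,0,0],
  [0,0,0,-0.028,-0.026,0,0],
  [0,0,0,-0.028,-0.026,0,0],
])

```text
t: 1.13
eef_pos: [411.4, 204.4, 404.9]
tcp_rot: [3.141, 0.0, 2.69]
ft_force: [0.7, 0.4, 0.6]
opening: 0.354
```

Request:
apply_moves([
  [0,0,0,-0.028,-0.026,0.02,0],
  [0,0,0,-0.028,-0.026,0.02,0],
  [0,0,0,-0.028,-0.026,0.02,0],
  [0,0,0,-0.028,-0.026,0.02,0],
  [0,0,0,0,0,0,0],
])

```text
t: 1.55
eef_pos: [466.2, 64.1, 324.8]
tcp_rot: [-3.14, -0.002, 2.686]
ft_force: [0.6, -0.1, -0.3]
opening: 0.027
```

```bash
cat > g.py <<'E'
from h import *
HUB=np.array([472.3,50.3,70]); 
def rel():
    e=env.state(); Rt=R.from_euler("xyz",e["tcp_rot"]).as_matrix()
    d=Rt.T@(e["eef_pos"]-HUB); print("t",e["t"],"tool-frame pos rel hub xy",d[:2].round(1),"r",np.hypot(*d[:2]).round(1),"phi",np.degrees(np.arctan2(d[0],-d[1])).round(1),"tipz",(e["eef_pos"][2]-190).round(1),"rot",e["tcp_rot"].round(4),"F",e["ft_force"].round(2),"M",e["moment"].round(2),"open",e["opening"].round(3)); return d
E
python3 -c "
from g import *
rel()"
```

```text
Traceback (most recent call last):
  File "g.py", line 5, in rel
    d=Rt.T@(e["eef_pos"]-HUB); print("t",e["t"],"tool-frame pos rel hub xy",d[:2].round(1),"r",np.hypot(*d[:2]).round(1),"phi",np.degrees(np.arctan2(d[0],-d[1])).round(1),"tipz",(e["eef_pos"][2]-190).round(1),"rot",e["tcp_rot"].round(4),"F",e["ft_force"].round(2),"M",e["moment"].round(2),"open",e["opening"].round(3)); return d
                                                                                                                                                                                                                                                                                                        ^^^^^^^^^^^^^^^^^^
AttributeError: 'float' object has no attribute 'round'
```

Request:
apply_moves([
  [0,0,0,-0.0168,-0.0142,0.018,0],
  [0,0,0,-0.0168,-0.0142,0.018,0],
  [0,0,0,0,0,0,0],
])

```text
t: 1.8
eef_pos: [483.4, 26.3, 289.3]
tcp_rot: [-3.141, -0.002, 2.688]
ft_force: [-1.1, -0.3, -0.9]
opening: 0.005
```

```bash
sed -i 's/e\["opening"\].round(3)/e["opening"]/' g.py; python3 -c "
from g import *
rel(); t=cam('top'); s=cam('scene')
crop(s,(320,190,420,265),8,'pics/scene2.png')
crop(t,(275,240,355,310),8,'pics/top2.png')"
```

```text
t 1.8 tool-frame pos rel hub xy [-20.  -16.9] r 26.2 phi -49.8 tipz 99.3 rot [-3.1407e+00 -2.0000e-03  2.6879e+00] F [-1.07 -0.29 -0.85] M [0.01 0.02 0.04] open 0.004629857342560689
```

View pics/scene2.png

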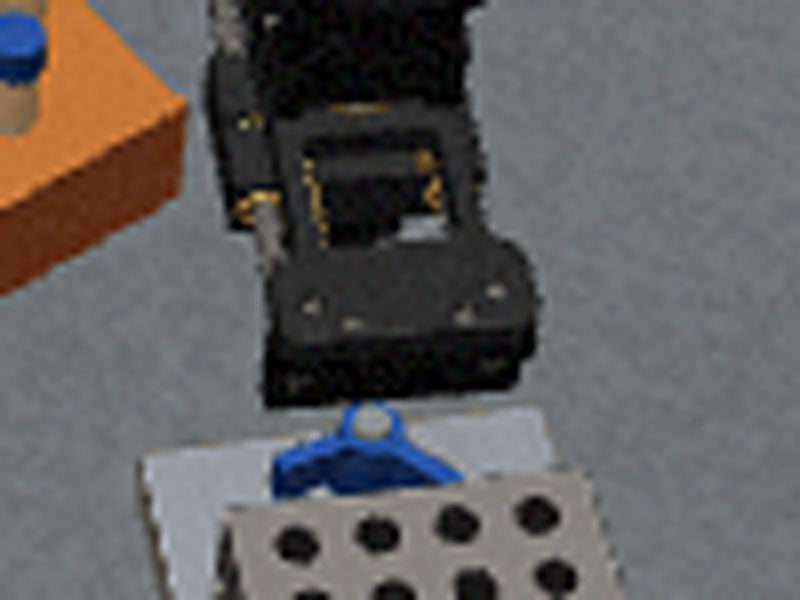

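```bash
python3 -c "
from g import *
s=cam('scene'); e=env.state(); p=e['eef_pos']
for k in (0,59,112,150,190): print(k,(proj(s,p-[0,0,k])-[320,190])*8)
"
```

```text
0 [[ 386.16679841 -116.66649065]]
59 [[360.28022609  33.14304525]]
112 [[339.10243436 155.81167886]]
150 [[324.98610215 237.63300126]]
190 [[310.99469734 318.77370638]]
```

View pics/top2.png

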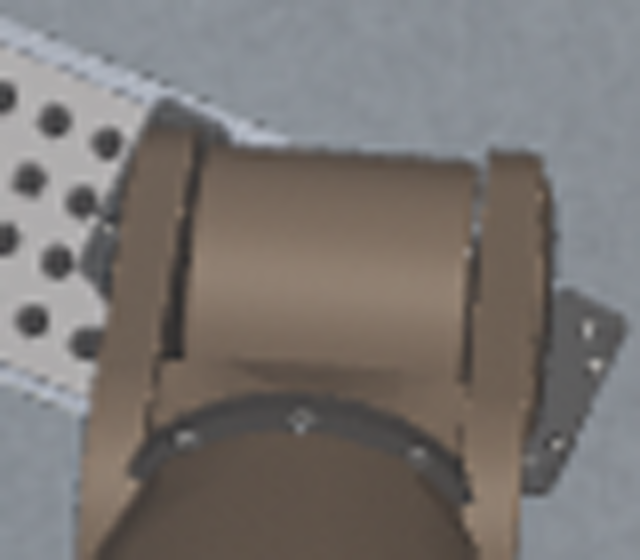

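The top view is blocked by the arm, and in the scene view the gripper body hides the fingertips. At working height the body still clears the block by about 40 mm. I'll go by calibration and wrist force, and lower the finger behind wing_a.

Request:
apply_moves([
  [0,0,0,-0.002,-0.002,0.012,0],
  [0,0,0,0,0,0.013,0],
  [0,0,0,0,0,0.013,0],
  [0,0,0,0,0,0.012,0],
  [0,0,0,0,0,0,0],
])

```text
t: 2.37
eef_pos: [483.0, 26.7, 240.8]
tcp_rot: [-3.141, -0.001, 2.691]
ft_force: [0.0, 0.3, 0.4]
opening: 0.008
```

Run:
```python
from g import *
rel()
ph=np.radians(np.arange(-50,111,10)); P=np.c_[29*np.sin(ph),-29*np.cos(ph)]
print(np.c_[np.degrees(ph[1:]),np.diff(P,axis=0)].round(1).tolist())
```

```text
t 2.3667 tool-frame pos rel hub xy [-19.7 -16.6] r 25.8 phi -49.8 tipz 50.8 rot [-3.1412e+00 -1.4000e-03  2.6910e+00] F [0.01 0.3  0.43] M [ 0.02  0.04 -0.02] open 0.007914106375011607
[[-40.0, 3.6, -3.6], [-30.0, 4.1, -2.9], [-20.0, 4.6, -2.1], [-10.0, 4.9, -1.3], [0.0, 5.0, -0.4], [10.0, 5.0, 0.4], [20.0, 4.9, 1.3], [30.0, 4.6, 2.1], [40.0, 4.1, 2.9], [50.0, 3.6, 3.6], [60.0, 2.9, 4.1], [70.0, 2.1, 4.6], [80.0, 1.3, 4.9], [90.0, 0.4, 5.0], [100.0, -0.4, 5.0], [110.0, -1.3, 4.9]]
```

Request:
apply_moves([
  [0,0,0,0.001,-0.0056,0.001,0],
  [0,0,0,0,0,0,0],
])

```text
t: 2.53
eef_pos: [479.7, 21.2, 241.3]
tcp_rot: [3.141, 0.001, 2.691]
ft_force: [0.0, -0.6, -0.0]
opening: 0.006
```

```bash
python3 -c "
from g import *
rel()"
```

```text
t 2.5333 tool-frame pos rel hub xy [-19.4 -23. ] r 30.1 phi -40.3 tipz 51.3 rot [3.1413e+00 6.0000e-04 2.6906e+00] F [ 0.03 -0.59 -0.  ] M [-0.01 -0.02 -0.05] open 0.006045284979532261
```

Request:
apply_moves([
  [0,0,0,0.0045,-0.0025,0.001,0],
  [0,0,0,0.0046,-0.0021,0.001,0],
  [0,0,0,0.0049,-0.0013,0,0],
  [0,0,0,0.005,-0.0004,0,0],
  [0,0,0,0.005,0.0004,0,0],
])

```text
t: 2.95
eef_pos: [455.5, 26.3, 238.7]
tcp_rot: [3.141, 0.001, 2.69]
ft_force: [0.9, -1.0, -0.3]
opening: 0.006
```

```bash
python3 -c "
from g import *
rel()"
```

```text
t 2.95 tool-frame pos rel hub xy [  4.5 -28.9] r 29.2 phi 8.9 tipz 48.7 rot [3.1413e+00 6.0000e-04 2.6895e+00] F [ 0.9  -0.98 -0.29] M [-0.14 -0.23 -0.  ] open 0.005980068791536835
```

The moment reading now shows light contact, so I'm continuing the stroke.

Request:
apply_moves([
  [0,0,0,0.0049,0.0013,0,0],
  [0,0,0,0.0046,0.0021,0,0],
  [0,0,0,0.0041,0.0029,0,0],
  [0,0,0,0.0036,0.0036,0,0],
  [0,0,0,0.0029,0.0041,0,0],
])

```text
t: 3.37
eef_pos: [443.7, 48.1, 238.4]
tcp_rot: [-3.141, -0.0, 2.69]
ft_force: [0.9, -1.5, 0.9]
opening: 0.005
```

Request:
apply_moves([
  [0,0,0,0.0021,0.0046,0,0],
  [0,0,0,0.0013,0.0049,0,0],
  [0,0,0,0.0004,0.005,0,0],
  [0,0,0,-0.0002,0.0035,0,0],
  [0,0,0,0,0,0,0],
])

```text
t: 3.78
eef_pos: [448.9, 66.0, 238.4]
tcp_rot: [3.141, -0.0, 2.69]
ft_force: [-1.0, 0.1, -0.6]
opening: 0.004
```

```bash
python3 -c "
from g import *
rel(); s=cam('scene')
crop(s,(320,190,420,265),8,'pics/scene3.png')"
```

```text
t 3.7833 tool-frame pos rel hub xy [27.9  3.9] r 28.2 phi 97.9 tipz 48.4 rot [ 3.1415e+00 -2.0000e-04  2.6904e+00] F [-0.96  0.14 -0.61] M [0.04 0.1  0.01] open 0.004190767205305989
```

View pics/scene3.png

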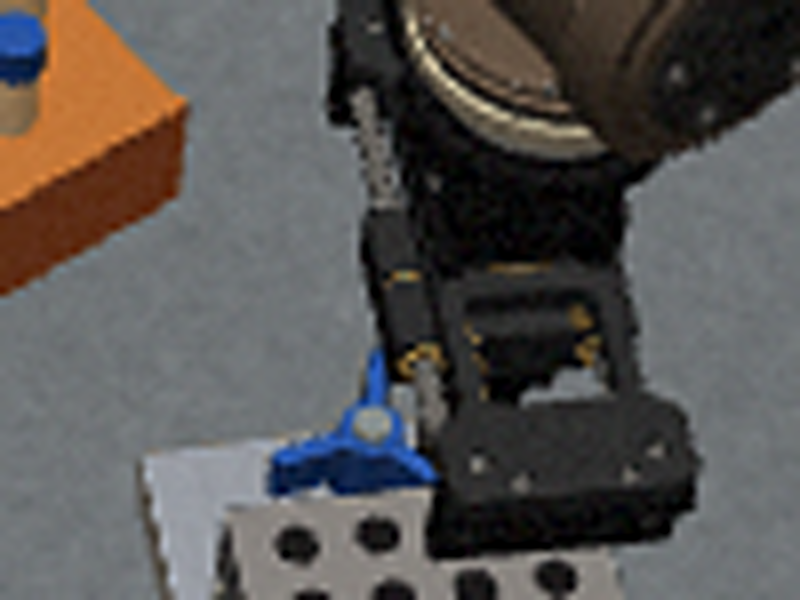

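The scene crop shows the screw turned nearly a full third: the free wing tip is at (377,352) and the hub at (372,423). The manifold has not moved. Next I'll back off, lift, return over the screw and repeat on the next wing.

Request:
apply_moves([
  [0,0,0,0,-0.003,0,0],
  [0,0,0,0,0,-0.02,0],
  [0,0,0,0,0,-0.02,0],
  [0,0,0,-0.0155,-0.0077,0,0],
  [0,0,0,-0.0155,-0.0077,0,0],
])

```text
t: 4.25
eef_pos: [468.5, 34.9, 279.6]
tcp_rot: [3.141, 0.002, 2.691]
ft_force: [0.1, 0.1, -1.2]
opening: 0.008
```

Request:
apply_moves([
  [0,0,0,-0.0155,-0.0077,0,0],
  [0,0,0,0,0,0.013,0],
  [0,0,0,0,0,0.013,0],
  [0,0,0,0,0,0.013,0],
  [0,0,0,0,0,0,0],
])

```text
t: 4.67
eef_pos: [478.7, 21.1, 237.8]
tcp_rot: [-3.141, -0.002, 2.689]
ft_force: [-0.3, 0.3, 0.1]
opening: 0.007
```

```bash
python3 -c "
from g import *
rel()"
```

```text
t 4.6667 tool-frame pos rel hub xy [-18.1 -23.6] r 29.8 phi -37.5 tipz 47.8 rot [-3.1408e+00 -2.5000e-03  2.6891e+00] F [-0.33  0.3   0.12] M [-0.    0.02  0.07] open 0.006929012550323331
```

Request:
apply_moves([
  [0,0,0,0.004,-0.0026,0,0],
  [0,0,0,0.0046,-0.0021,0,0],
  [0,0,0,0.0049,-0.0013,0,0],
  [0,0,0,0.005,-0.0004,0,0],
  [0,0,0,0.005,0.0004,0,0],
])

```text
t: 5.08
eef_pos: [454.8, 26.5, 240.0]
tcp_rot: [3.141, 0.001, 2.69]
ft_force: [1.7, -0.8, -0.9]
opening: 0.005
```

Request:
apply_moves([
  [0,0,0,0.0049,0.0013,0,0],
  [0,0,0,0.0046,0.0021,0,0],
  [0,0,0,0.0041,0.0029,0,0],
  [0,0,0,0.0036,0.0036,0,0],
  [0,0,0,0.0029,0.0041,0,0],
])

```text
t: 5.5
eef_pos: [443.0, 48.3, 239.4]
tcp_rot: [-3.142, -0.0, 2.69]
ft_force: [0.3, -1.0, -0.7]
opening: 0.003
```

Request:
apply_moves([
  [0,0,0,0.0021,0.0046,0,0],
  [0,0,0,0.0013,0.0049,0,0],
  [0,0,0,0.0004,0.005,0,0],
  [0,0,0,-0.0002,0.0045,0,0],
  [0,0,0,0,0,0,0],
])

```text
t: 5.92
eef_pos: [448.7, 67.1, 239.4]
tcp_rot: [3.141, -0.0, 2.69]
ft_force: [-1.1, 0.2, -0.6]
opening: 0.008
```

```bash
python3 -c "
from g import *
rel()"
```

```text
t 5.9167 tool-frame pos rel hub xy [28.6  4.9] r 29.0 phi 99.7 tipz 49.4 rot [ 3.1415e+00 -2.0000e-04  2.6903e+00] F [-1.15  0.17 -0.64] M [ 0.06  0.1  -0.06] open 0.008395484753495759
```

Stroke 2 followed the same forces and path. Now I'll return for stroke 3.

Request:
apply_moves([
  [0,0,0,0,-0.004,0,0],
  [0,0,0,0,0,-0.02,0],
  [0,0,0,0,0,-0.02,0],
  [0,0,0,-0.0155,-0.0077,0,0],
  [0,0,0,-0.0155,-0.0077,0,0],
])

```text
t: 6.33
eef_pos: [467.8, 35.1, 280.6]
tcp_rot: [3.141, 0.002, 2.691]
ft_force: [0.2, -0.3, -0.4]
opening: 0.001
```

Request:
apply_moves([
  [0,0,0,-0.0155,-0.0077,0,0],
  [0,0,0,0,0,0.014,0],
  [0,0,0,0,0,0.014,0],
  [0,0,0,0,0,0.013,0],
  [0,0,0,0,0,0,0],
])

```text
t: 6.75
eef_pos: [478.0, 21.3, 236.7]
tcp_rot: [-3.141, -0.003, 2.689]
ft_force: [0.2, 0.2, -0.1]
opening: 0.002
```

Request:
apply_moves([
  [0,0,0,0.004,-0.0026,0,0],
  [0,0,0,0.0046,-0.0021,0,0],
  [0,0,0,0.0049,-0.0013,0,0],
  [0,0,0,0.005,-0.0004,0,0],
  [0,0,0,0.005,0.0004,0,0],
])

```text
t: 7.17
eef_pos: [454.2, 26.7, 239.0]
tcp_rot: [3.141, 0.001, 2.69]
ft_force: [1.2, -1.2, 0.5]
opening: 0.003
```

Request:
apply_moves([
  [0,0,0,0.0049,0.0013,0,0],
  [0,0,0,0.0046,0.0021,0,0],
  [0,0,0,0.0041,0.0029,0,0],
  [0,0,0,0.0036,0.0036,0,0],
  [0,0,0,0,0,0,0],
])

```text
t: 7.58
eef_pos: [443.1, 43.9, 238.4]
tcp_rot: [-3.141, -0.001, 2.691]
ft_force: [0.1, 0.4, -0.4]
opening: 0.002
```

```bash
python3 -c "
from g import *
rel()"
```

```text
t 7.5833 tool-frame pos rel hub xy [ 23.6 -18.5] r 30.0 phi 51.9 tipz 48.4 rot [-3.1415e+00 -6.0000e-04  2.6906e+00] F [ 0.05  0.39 -0.42] M [-0.02  0.08 -0.01] open 0.0018735141300730914
```

Request:
apply_moves([
  [0,0,0,0.0014,0.0021,0,0],
  [0,0,0,0.0014,0.0021,0,0],
  [0,0,0,0.001,0.0023,0,0],
  [0,0,0,0.001,0.0023,0,0],
])

```text
t: 7.92
eef_pos: [443.1, 53.2, 238.4]
tcp_rot: [3.141, 0.0, 2.69]
ft_force: [-0.2, -2.4, 0.4]
opening: 0.007
```

Request:
apply_moves([
  [0,0,0,0.0004,0.0012,0,0],
  [0,0,0,0.0004,0.0012,0,0],
  [0,0,0,0.0002,0.0012,0,0],
])

```text
t: 8.17
eef_pos: [443.7, 56.8, 238.4]
tcp_rot: [-3.142, -0.0, 2.69]
ft_force: [-0.8, -1.6, -0.4]
opening: 0.005
```

```bash
python3 -c "
from g import *
rel(); s=cam('scene')
crop(s,(320,190,420,265),8,'pics/scene4.png')"
```

```text
t 8.1667 tool-frame pos rel hub xy [28.6 -6.7] r 29.4 phi 76.9 tipz 48.4 rot [-3.1416e+00 -2.0000e-04  2.6897e+00] F [-0.77 -1.64 -0.43] M [-0.36  0.02  0.01] open 0.004895995884792572
```

View pics/scene4.png

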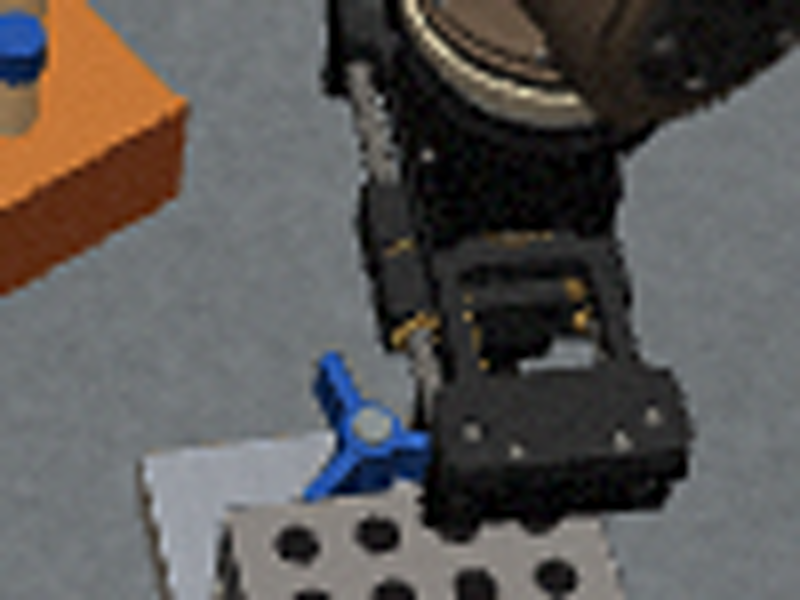

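Wing_a points up-left, with its tip at (327,358) and the hub at (372,425), and is still about 25° short of the line. I'll continue in small steps and watch the force.

Request:
apply_moves([
  [0,0,0,0.0003,0.002,0,0],
  [0,0,0,0.0002,0.002,0,0],
  [0,0,0,0,0.002,0,0],
])

```text
t: 8.47
eef_pos: [445.6, 62.3, 238.3]
tcp_rot: [-3.141, -0.001, 2.69]
ft_force: [-4.4, -14.2, 0.4]
opening: 0.007
```

Request:
apply_moves([
  [0,0,0,0,0.0015,0,0],
  [0,0,0,0,0.0015,0,0],
])

```text
t: 8.63
eef_pos: [446.5, 64.7, 238.2]
tcp_rot: [-3.14, -0.002, 2.69]
ft_force: [-6.2, -12.3, 1.2]
opening: 0.001
```

```bash
python3 -c "
from g import *
rel()"
```

```text
t 8.6333 tool-frame pos rel hub xy [29.9  1.4] r 29.9 phi 92.8 tipz 48.2 rot [-3.1398e+00 -2.4000e-03  2.6899e+00] F [ -6.2  -12.33   1.24] M [-2.18  0.92 -0.11] open 0.001137787714916987
```

The force jumped to about 14 N, which is the stop. The manifold may have skidded 2–3 mm during the last rows, so I'm backing off now, then lifting and clearing away to look.

Request:
apply_moves([
  [0,0,0,0,-0.003,0,0],
  [0,0,0,0.001,-0.005,0,0],
  [0,0,0,0,0,-0.02,0],
  [0,0,0,0,0,-0.035,0],
  [0,0,0,0,0,-0.035,0],
])

```text
t: 9.05
eef_pos: [442.5, 58.2, 329.0]
tcp_rot: [-3.141, -0.002, 2.69]
ft_force: [0.3, 0.2, 0.7]
opening: 0.003
```

Request:
apply_moves([
  [0,0,0,0.01,0.02,-0.03,0],
  [0,0,0,0.01,0.035,-0.01,0],
  [0,0,0,0.01,0.038,0,0],
  [0,0,0,0.01,0.038,0,0],
  [0,0,0,0.01,0.038,0,0],
])

```text
t: 9.47
eef_pos: [471.4, 233.9, 369.1]
tcp_rot: [3.14, 0.001, 2.689]
ft_force: [1.3, -0.2, -0.4]
opening: 0.008
```

Request:
apply_moves([
  [0,0,0,0.01,0.038,0,0],
  [0,0,0,0.01,0.038,0,0],
  [0,0,0,0.01,0.038,0,0],
  [0,0,0,0.01,0.038,0,0],
  [0,0,0,0,0,0,0],
])

```text
t: 9.88
eef_pos: [502.1, 391.4, 367.9]
tcp_rot: [3.139, 0.0, 2.693]
ft_force: [-0.5, -0.3, -0.4]
opening: 0.003
```

```bash
python3 -c "
from g import *
rel(); t=cam('top'); s=cam('scene')
a=cv2.resize(t['color'][225:310,230:335],None,fx=7,fy=7,interpolation=cv2.INTER_CUBIC)
cv2.imwrite('pics/top5.png',a[:,:,::-1])"
```

```text
t 9.8833 tool-frame pos rel hub xy [121.1 321. ] r 343.1 phi 159.3 tipz 177.9 rot [3.1391e+00 2.0000e-04 2.6930e+00] F [-0.46 -0.33 -0.41] M [-0.01 -0.   -0.02] open 0.003343066510538559
```

View pics/top5.png

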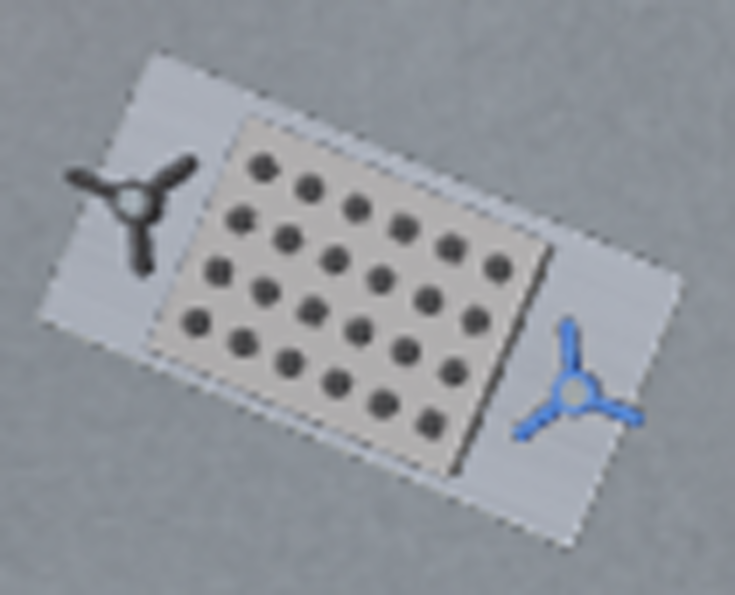

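Wing_a now lies over the red line: it runs from hub (573,392) to tip (640,419), about 22°, and the manifold axis is about 23°. That is well inside 9°, and the 14 N rise also points to the stop. The manifold shifted about 1 px (3 mm), and the arm is clear, so I'm handing in.

```bash
python3 -c "
from cell import env
print(env.job_done())"
```

```text
the job is handed in; nothing more can be done
None
```

The blue thumbscrew is home against its stop, and I handed the job in with the hand well clear. I pushed it with the closed fingertips in three strokes, one on each wing, all round the open outer side.

**Stop reached:** on the third stroke the push force jumped from about 2 N to about 15 N. I then pushed about 3 mm further before backing off. In the last top picture wing_a covers the red line, at about 22° against about 23° for the manifold axis; the limit is 9°.

**Manifold:** that last push slid it by about 3 mm (limit 20 mm). I saw no sign of tipping.

**Other things:** the black screw looks unchanged. I did not compare the positions of the other bench items at the end, but the arm passed well above them and felt no contact there.

**Blind spot:** the gripper hid the fingertips during the strokes. I steered by calibration, wrist force and the scene camera, so the force on each wing was not measured directly.

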